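# Clamp the power bank in the charging tray with its edge thumbwheel

## Task

Lay the white power bank flat in the grey charging tray, between the two low rails, and let go. Then roll the ribbed thumbwheel in the tray's housing with a fingertip, its top towards the end wall, until the sliding stop has pushed the bank right up against the end wall and holds it snugly there. Move the stop only by the wheel, do not squeeze the bank hard (keep the stop's push below about 12 N), and leave the loose things around it where they are.

Things in the scene. Friction and masses are not known exactly. Their poses are not given: they have to be found in the camera images.
- dock: Grey charging tray fixed to the desk, 80 (x) by 230 (y) mm. Origin: centre of its underside; y along it towards the end wall, x across, z up. Deck 12 mm above the desk. Two rails beside the deck, 4 mm high, 5 thick, y -30 to +103 mm, inner faces at x +-29 mm. Wheel housing y -115 to -45 mm, 58 mm wide, flat top 34 mm above the desk, slot for the wheel 18 mm (x) by 50 mm (y).
- end_wall (a point): Foot of the end wall's inner face, mid-width, on the deck: y = +103 mm, z = 12 mm in the tray's frame. The wall is 60 mm wide, 12 mm thick and 24 mm higher than the deck. The bank's end must come up against it.
- wheel_spot (a point): Point at the level of the housing top (34 mm above the desk; tray y = -80 mm), straight below the thumbwheel's crown. Ribbed dark wheel, 36 mm diameter, 13 mm wide, axle along tray x; only a low arch shows. The crown is 5 to 12 mm above this point, different every time and not measured: feel for it from above. Pressing grows by roughly 6 N per mm.
- slot_front (a point): End of the wheel's slot nearest the end wall, on the housing top (tray y = -55 mm). Rolling friction 1.8 N at the rim; tip on rubber grips with about 0.6 of the press. A fingertip pressed down with about 8 N and drawn straight to tray +y rolls the wheel; 10 mm of rim moves the stop 6.7 mm to +y (drawing to -y takes it back). Strokes of 15 to 18 mm, lifts between. Bank held fast: the tip slips; over 12 N then squeezes too hard.
- stop: Black sliding stop between bank and wheel housing: a carrier and, before it, a sprung pad 46 mm wide (x), 8 mm thick, whole stop 19 mm long, top 32 mm above the desk. Axes as the tray. Origin: lower middle of the pad's face while the pad is not pushed in. Starts at tray y = -24 to -8 mm, slides up to 45 mm to +y. Only the wheel may drive it. It stays where the wheel leaves it.
- pad_face (a point): Middle of the stop pad's pushing face (looks to tray +y), 22 mm above the desk. The pad is sprung: it gives way towards the carrier by up to 5 mm, 0.8 N per mm, then is solid; so this point then lags up to 5 mm behind the stop's origin. Once the bank is against the end wall, rolling on until the pad is pushed in by 2 to 5 mm is snug; let go, the wheel keeps up to about 2.5 N of push.
- power_bank: White plastic power bank, slab 50 (x) by 95 (y) by 24 mm (z), about 0.2 kg, loose on the desk. Origin: centre of its underside. Both ends alike. Pick it from above across its 50 mm width. On the deck its origin is 12 mm above the desk; against the end wall it is at tray y = +55.5 mm.
- tape_roll: Bystander: roll of clear tape lying flat, 64 mm across, 19 mm high. Origin at the centre of its underside. Leave it alone.
- eraser: Bystander: dark eraser, 20 x 45 x 12 mm. Origin at the centre of its underside. Leave it alone.
- mint_tin: Bystander: flat metal tin, 58 x 88 x 18 mm. Origin at the centre of its underside. Leave it alone.
- note_pad: Bystander: square note pad, 76 x 76 x 18 mm. Origin at the centre of its underside. Leave it alone.
- glue_stick: Bystander: white glue stick standing upright, 28 mm across, 70 mm high. Origin at the centre of its underside. Leave it alone.
There are look-alikes about, which are no part of the job. Leave any blue or pink look-alike of the dock alone.

How it is judged (in metres and radians):
On the way, in this order (a step that is already met when the one before it is completed fails the run):
1. the power bank lies flat on the deck between the rails, between stop and end wall, released (x of power_bank in the frame of dock between -0.0045 and 0.0045 m and z of power_bank in the frame of dock between 0.0095 and 0.0145 m and angle between the y axis of power_bank and the y axis of dock, either way round below 0.1 rad and angle between power_bank's own z axis and vertical below 0.06 rad and contact force between the fingers and power_bank below 0.1 N and y of power_bank in the frame of dock between 0.02 and 0.0585 m), for 0.2 s.
2. the stop has pushed the bank against the end wall and presses on it (x of power_bank in the frame of dock between -0.0045 and 0.0045 m and z of power_bank in the frame of dock between 0.0095 and 0.0145 m and angle between the y axis of power_bank and the y axis of dock, either way round below 0.1 rad and angle between power_bank's own z axis and vertical below 0.06 rad and y of power_bank in the frame of dock between 0.053 and 0.058 m and angle between the y axis of power_bank and the y axis of dock, either way round below 0.05 rad and contact force between stop and power_bank above 1 N and contact force between the fingers and power_bank below 0.1 N), for 0.2 s.
At the end, for the whole second after the job is handed in: The power bank lies flat on the tray's deck between the rails (within 4.5 mm of the middle, 0.05 rad of the tray's direction), its end within 2.5 mm of the end wall, and the stop presses on its other end with more than 1 N; all at rest and let go (x of power_bank in the frame of dock between -0.0045 and 0.0045 m and z of power_bank in the frame of dock between 0.0095 and 0.0145 m and angle between the y axis of power_bank and the y axis of dock, either way round below 0.1 rad and angle between power_bank's own z axis and vertical below 0.06 rad and y of power_bank in the frame of dock between 0.053 and 0.058 m and angle between the y axis of power_bank and the y axis of dock, either way round below 0.05 rad and contact force between stop and power_bank above 1 N and linear speed of power_bank below 0.01 m/s); the robot touches nothing.
It fails at once if the stop squeezes the power bank with more than 15 N (contact force between stop and power_bank above 15 N).
It fails at once if the robot pushes the stop itself (more than 2 N) (contact force between any of the fingers, the arm and stop above 2 N).
It fails at once if another thing on the desk is moved more than 25 mm (distance of any of tape_roll, eraser, mint_tin, note_pad, glue_stick from where it was at the start of the episode above 0.025 m).
It also fails if it takes over 61 s, if anything falls off the work surface, if the arm or the gripper's body presses on something with over 40 N, if the wrist force passes 120 N, or if a joint passes its speed limit or range.

## Robot

A 6-joint arm with a two-finger parallel gripper is mounted at the origin on the work surface. World frame = base frame: x ahead of the robot, y to its left, z up, the work surface at z = 0. Lengths are in mm, angles in rad, forces in N, time in s.
With the tool pointing down it reaches from about 275 to 750 mm from the base axis. Payload 10.2 kg.
Tool frame: the origin (TCP) lies between the finger pads; the fingertips stand 11 mm ahead of it and the grasp point (between the pads) lies 8 mm behind it (ctrl.tip_extent is the distance from the TCP to the fingertips, in mm); z points along the fingers, y is the direction in which the jaws open and shut (so a half turn about z gives the same grasp; the last joint's range is limited). The gripper opens to 85 mm and grips with 20 to 120 N. Pads are 22 mm wide; open, the fingers measure 114 mm over their backs; the gripper's body (76 mm by 85 mm) begins 54 mm behind the grasp point. The pads swing forward as they close: fully open they stand 13 mm farther back than shut.
Start: joints at [1.086, 0.313, 1.498, -0, 1.331, -0.223], TCP at [135.893, 507.114, 242.294] pointing down, gripper open.
Joint ranges: [-2.94, 2.94], [-0.97, 2.17], [0.19, 2.56], [-1.23, 4.37], [0.02, 3.11], [-2.88, 2.88]. Speed limits (rad/s): [2.39, 2.39, 3.01, 3.14, 3.14, 3.14].

## Interface

Orientations are given as a unit quaternion [w, x, y, z].
In Python, from rig import ctrl gives the robot as it stands.
- The arm moves only by the tool apply_moves, never from a script. Its argument "commands" is a list of rows, each a list of 5 numbers: the finger opening in cm, from 0 to 8.54, then the shift along the tool's x, y, z in cm, then the turn about the tool's z in rad. In form: [[jaw, dx, dy, dz, roll], ...]. A call has 1 to 12 rows; each row shifts and turns the commanded pose from where the row before left it, along the tool's axes as they then stand; what a row does not reach is not made up. A row lasts 1/12 s, in which the tool goes at most 41.7 mm and 7.16 degrees, less where a joint would pass 70% of its speed; a pose out of reach is approached as far as the arm can. A call with a gripper value outside its range is refused whole. The fingers move at their own pace and stop on an object; "squeeze" is the grip in N (left out, the last holds). Time passes only in rows, so rows that do not move let the fingers close. It gives the time, the measured TCP pose, the force and the opening at its end, in the units of the state.
- ctrl.sense(): the state, without advancing time (a new reading comes with each control period).
- ctrl.capture(name): name is "scene" or "top" or "wrist"; returns the picture (384x512x3 uint8, red, green, blue); there is no depth.
- ctrl.camera_info(name): a dict with "fov_y" (degrees; the focal length in pixels is half the picture's height over the tangent of half this angle, whatever the lens; pixels are square), "cx", "cy" (the principal point, pixels), "camera_from_world" (4x4, takes a point from world to camera coordinates). Camera axes: x right, y down, z forward; pixel columns grow to the right and rows downward; lengths in mm; the calibration is good to about 2 mm. A picture is of the moment at which its call begins: read the wrist's pose just before it. camera_info takes no time and is no camera call; for the wrist camera it gives the pose at the moment of the call.
- ctrl.finish_job(): hands the job in, once; it reports no verdict.
The state is a dict: "time_s": time; "joints": joint angles; "dq": joint speeds; "tau": joint torques, N m; "eef_pos": TCP position; "ee_rot": TCP orientation; "force": force on the tool from outside, world axes, zero at the start; "wrist_torque": the same for the moment, N m; "grip_width": opening from 0.0 (shut) to 1.0 (fully open).
Only numpy, scipy, OpenCV 4.12 (cv2) and the standard library are available. Lean on these libraries where they do the work, as an engineer would, in place of code of your own. Each camera call takes 0.05 s, during which the arm holds its last target.

## Working session

There is one attempt and no reset: what is moved stays moved. The work goes in short steps, Python scripts to look and compute and a tool call to move; the robot and the scene stay as the last step left them, time stands still between calls to the robot, and variables do not carry over. Pictures are saved under pics/ and viewed, and the job is handed in when it is done.

Besides the shell and the picture viewer there is one more tool, called as name(argument=value, ...) on one line, values as JSON. apply_moves: Moves the arm, as the interface text tells. Its arguments: {"type":"object","properties":{"commands":{"type":"array"},"squeeze":{"type":"number"}},"required":["commands"]}

```bash
ls; mkdir -p pics; python3 - <<'E'
from rig import ctrl
import cv2,json
for n in ("scene","top","wrist"):
    i=ctrl.camera_info(n); print(n,i)
    im=ctrl.capture(n); cv2.imwrite(f"pics/{n}0.png",cv2.cvtColor(im,cv2.COLOR_RGB2BGR))
s=ctrl.sense();print(s)
E
```

```text
pics
scene {'fov_y': 47.67661377057983, 'cx': 251.7979660074463, 'cy': 192.50041129326044, 'camera_from_world': array([[-5.39196737e-01,  8.41913211e-01, -2.11901686e-02,
         2.77810979e+02],
       [ 6.32670485e-01,  3.88324998e-01, -6.70023696e-01,
        -2.57715062e+02],
       [-5.55873129e-01, -3.74680985e-01, -7.42037212e-01,
         1.44327762e+03],
       [ 0.00000000e+00,  0.00000000e+00,  0.00000000e+00,
         1.00000000e+00]])}
top {'fov_y': 52.436670285912776, 'cx': 252.5680462013217, 'cy': 187.32913706917998, 'camera_from_world': array([[-1.10858848e-02, -9.99930575e-01, -3.99341518e-03,
         1.61101324e+01],
       [-9.90265197e-01,  1.15327130e-02, -1.38714948e-01,
         5.17030102e+02],
       [ 1.38751373e-01,  2.41676212e-03, -9.90324298e-01,
         8.95773939e+02],
       [ 0.00000000e+00,  0.00000000e+00,  0.00000000e+00,
         1.00000000e+00]])}
wrist {'fov_y': 69.4137839340048, 'cx': 253.98221870393365, 'cy': 195.2995436873774, 'camera_from_world': array([[ 2.59779476e-01,  9.65666259e-01, -1.81655935e-03,
        -5.24524861e+02],
       
[... 223 characters left out ...]
        1.00000000e+00]])}
{'time_s': 0.15, 'joints': array([ 1.08559471e+00,  3.13279959e-01,  1.49822555e+00, -1.85615244e-05,
        1.33099974e+00, -2.23419108e-01]), 'dq': array([ 0.00108824, -0.00180621, -0.00210835,  0.00128572, -0.00216343,
       -0.00031889]), 'tau': array([ 1.53753223e-03, -4.12374401e+01, -2.59794831e+01, -1.62968781e-04,
        3.28399496e-03, -1.53033818e-05]), 'eef_pos': array([135.81452323, 506.94954802, 241.90171755]), 'ee_rot': array([-1.49855267e-04,  1.30515621e-01,  9.91446148e-01, -4.31082554e-04]), 'force': array([-0.42557721, -1.01979918, -0.59129813]), 'wrist_torque': array([-0.02595669,  0.01498517, -0.02074281]), 'grip_width': 1.0013482051419438}
```

View pics/top0.png

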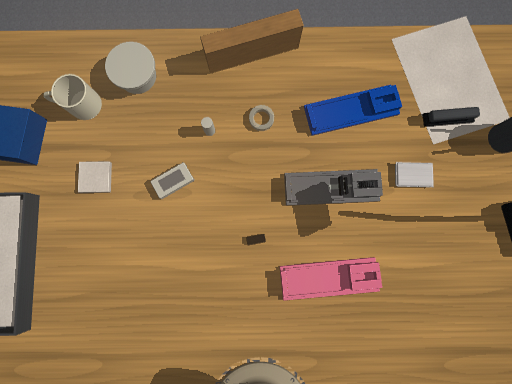

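View pics/scene0.png

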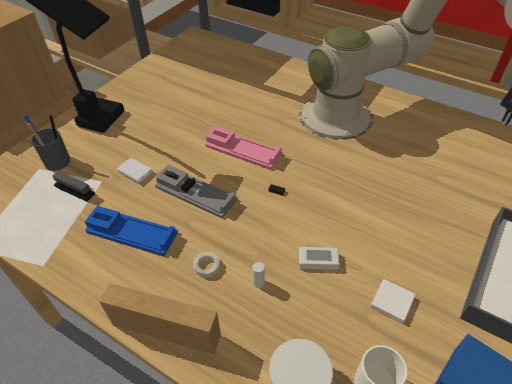

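View pics/wrist0.png

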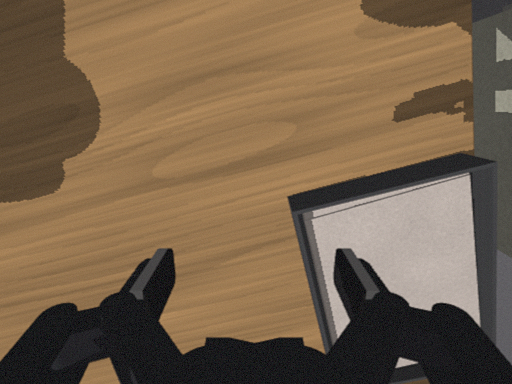

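```bash
cat > h.py <<'E'
import numpy as np,cv2
from rig import ctrl
def K(i):
    f=192/np.tan(np.radians(i['fov_y']/2)); return f,i['cx'],i['cy']
def ray(i,uv,z):
    f,cx,cy=K(i);T=np.array(i['camera_from_world']);R=T[:3,:3];c=-R.T@T[:3,3]
    uv=np.atleast_2d(uv).astype(float)
    d=np.c_[(uv[:,0]-cx)/f,(uv[:,1]-cy)/f,np.ones(len(uv))]@R
    return c+d*((z-c[2])/d[:,2])[:,None]
def proj(i,p):
    f,cx,cy=K(i);T=np.array(i['camera_from_world']);q=np.atleast_2d(p)@T[:3,:3].T+T[:3,3]
    return np.c_[q[:,0]/q[:,2]*f+cx,q[:,1]/q[:,2]*f+cy]
def save(im,n,box=None,s=1):
    if box: im=im[box[1]:box[3],box[0]:box[2]]
    im=cv2.resize(im,None,fx=s,fy=s,interpolation=cv2.INTER_CUBIC)
    cv2.imwrite(f'pics/{n}.png',cv2.cvtColor(im,cv2.COLOR_RGB2BGR))
E
python3 - <<'E'
from h import *
im=cv2.cvtColor(cv2.imread('pics/top0.png'),cv2.COLOR_BGR2RGB)
save(im,'t1',(270,155,440,215),4.6); save(im,'t2',(70,150,210,210),5.5)
i=ctrl.camera_info('top')
hsv=cv2.cvtColor(im,cv2.COLOR_RGB2HSV)
m=((hsv[...,1]<60)&(hsv[...,2]>110)).astype(np.uint8)
for c in cv2.findContours(m,cv2.RETR_EXTERNAL,cv2.CHAIN_APPROX_NONE)[0]:
    if 300<cv2.contourArea(c)<3000:
        for z in (18,24):
            p=ray(i,c[:,0],z)[:,:2].astype(np.float32); r=cv2.minAreaRect(p); print(c[:,0].mean(0).round(),z,r)
m=((hsv[...,1]<60)&(hsv[...,2]<115)).astype(np.uint8)
for c in cv2.findContours(m,cv2.RETR_EXTERNAL,cv2.CHAIN_APPROX_NONE)[0]:
    if 300<cv2.contourArea(c)<8000:
            p=ray(i,c[:,0],12)[:,:2].astype(np.float32); r=cv2.minAreaRect(p); print('d',c[:,0].mean(0).round(),r)
E
```

```text
[  8. 259.] 18 ((354.4447326660156, 590.5422973632812), (306.7987365722656, 46.200069427490234), 4.512775421142578)
[  8. 259.] 24 ((354.65802001953125, 586.8273315429688), (304.84228515625, 45.90542221069336), 4.512779235839844)
[172. 180.] 18 ((539.1674194335938, 207.63938903808594), (53.193153381347656, 94.91459655761719), 30.008230209350586)
[172. 180.] 24 ((538.20263671875, 206.36619567871094), (52.85393524169922, 94.3093032836914), 30.008228302001953)
[414. 174.] 18 ((547.63916015625, -384.8388671875), (89.81366729736328, 60.1827278137207), 88.1549301147461)
[414. 174.] 24 ((546.6205444335938, -382.3339538574219), (89.24091339111328, 59.79896926879883), 88.1549301147461)
[ 94. 177.] 18 ((551.2151489257812, 397.7941589355469), (80.77169036865234, 72.0498046875), 89.33495330810547)
[ 94. 177.] 24 ((550.173583984375, 395.3083190917969), (80.25662231445312, 71.5903091430664), 89.3349380493164)
[261. 117.] 18 ((698.4012451171875, -12.798372268676758), (60.0504264831543, 59.58525085449219), 89.29649353027344)
[261. 117.] 24 ((696.421142578125, -12.66585922241211), (59.66749572753906,
[... 257 characters left out ...]
64844)
[131.  67.] 18 ((839.2303466796875, 316.4749450683594), (135.47335815429688, 125.16236877441406), 79.46229553222656)
[131.  67.] 24 ((836.3519897460938, 314.50775146484375), (134.6094207763672, 124.36426544189453), 79.46241760253906)
d [ 22. 259.] ((349.3475341796875, 570.5443725585938), (337.1054992675781, 93.0044937133789), 4.5128583908081055)
d [331. 187.] ((519.9520874023438, -186.89822387695312), (79.24227142333984, 236.2661590576172), 1.850633978843689)
d [502. 135.] ((648.1239013671875, -607.0048217773438), (56.97594451904297, 92.41805267333984), 84.12496948242188)
d [450. 116.] ((694.9059448242188, -488.919189453125), (41.39069747924805, 145.71652221679688), 4.801219463348389)
```

View pics/t1.png

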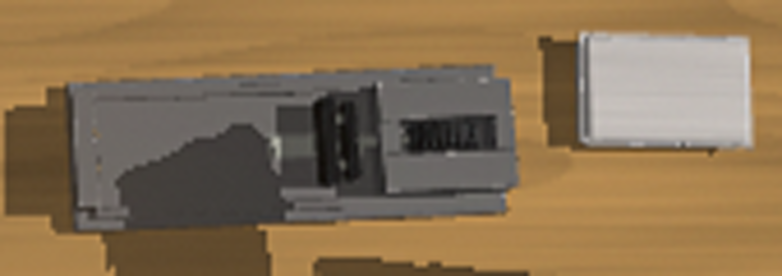

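View pics/t2.png

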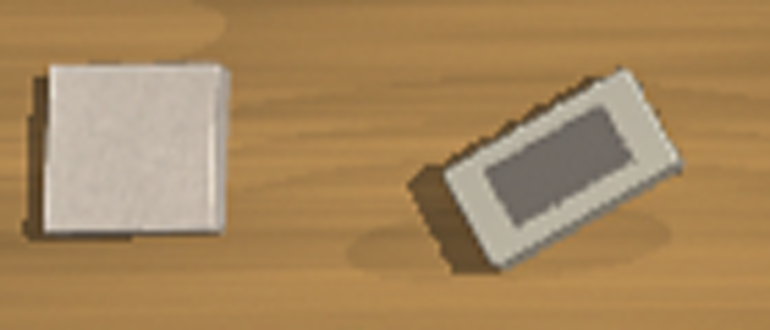

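The white slab with the dark panel at (172,181) measures 53 x 94 mm, so it is the power bank. The grey tray is at (331,187), with its end wall on the left (+y). I'll move over the bank first.

apply_moves(commands=[[8.5, -3.5, -1.4, 0.7, 0], [8.5, -3.5, -1.4, 0.7, 0], [8.5, -3.5, -1.4, 0.7, 0], [8.5, -3.5, -1.4, 0.7, 0], [8.5, -3.5, -1.4, 0.7, 0], [8.5, -3.5, -1.4, 0.7, 0], [8.5, -3.5, -1.4, 0.7, 0], [8.5, -3.5, -1.4, 0.7, 0], [8.5, -3.5, -1.4, 0.7, 0], [8.5, -3.5, -1.4, 0.7, 0], [8.5, -3.5, -1.4, 0.7, 0], [8.5, -3.5, -1.4, 0.7, 0]])

```text
time_s: 1.15
eef_pos: [499.3, 234.6, 157.8]
ee_rot: [-0.0, 0.131, 0.991, -0.0]
force: [-0.2, 0.8, 1.0]
grip_width: 0.997
```

apply_moves(commands=[[8.5, 0, 0, 0, 0.12], [8.5, 0, 0, 0, 0.12], [8.5, 0, 0, 0, 0.12], [8.5, 0, 0, 0, 0.12], [8.5, 0, 0, 0, 0.12], [8.5, 0, 0, 0, 0.12], [8.5, 0, 0, 0, 0.06], [8.5, 0, 0, 0, 0]])

```text
time_s: 1.82
eef_pos: [498.0, 236.1, 158.1]
ee_rot: [-0.0, 0.499, 0.867, -0.0]
force: [-0.0, 0.2, 0.5]
grip_width: 0.999
```

```bash
python3 - <<'E'
from h import *
s=ctrl.sense();i=ctrl.camera_info('wrist');im=ctrl.capture('wrist')
save(im,'w1')
print(s['time_s'],s['eef_pos'],s['ee_rot'],s['joints'],s['force'])
im2=ctrl.capture('top');save(im2,'top1')
np.savez('w1',im=im,**{k:np.array(v) for k,v in i.items()})
E
```

```text
1.8167 [498.00390724 236.07985814 158.06253835] [-1.76215852e-04  4.98585333e-01  8.66840589e-01 -1.65311825e-04] [ 2.30054759e-01  4.47765244e-01  1.53404695e+00 -7.69986629e-07
  1.16026370e+00 -2.96809171e-01] [-0.03825823  0.19608344  0.51084386]
```

View pics/w1.png

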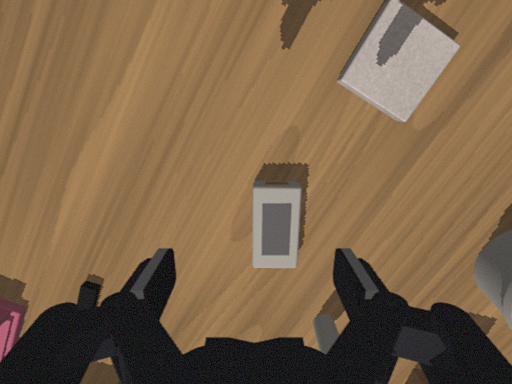

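View pics/top1.png

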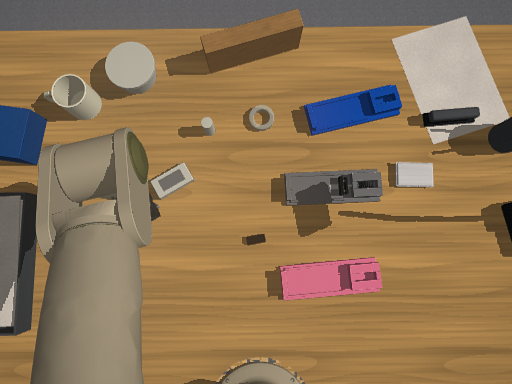

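Wrist view: the bank is at about (277,227), its axis upright in the image, so the roll suits it. Next I measure it.

```bash
python3 - <<'E'
from h import *
d=np.load('w1.npz');im=d['im'];i={k:d[k] for k in d if k!='im'}
hsv=cv2.cvtColor(im,cv2.COLOR_RGB2HSV)
T=i['camera_from_world'];print('cam',-T[:3,:3].T@T[:3,3])
# bank
sub=hsv[170:285,235:320]; 
g=im[170:285,235:320].astype(int)
print(g[60,::5].tolist()); print(g[::5,42].tolist())
m=np.zeros(im.shape[:2],np.uint8)
m[170:285,235:320]=((hsv[...,1]<70)&(hsv[...,2]>130))[170:285,235:320]
c=max(cv2.findContours(m,cv2.RETR_EXTERNAL,cv2.CHAIN_APPROX_NONE)[0],key=cv2.contourArea)
print(cv2.minAreaRect(c)); print(cv2.minAreaRect(ray(i,c[:,0],24)[:,:2].astype(np.float32)))
E
```

```text
cam [456.68163302 306.72783817 289.33499856]
[[150, 115, 80], [144, 112, 75], [150, 115, 80], [139, 109, 70], [172, 166, 156], [175, 167, 159], [100, 95, 96], [103, 97, 98], [99, 97, 98], [104, 100, 102], [97, 92, 95], [142, 137, 131], [167, 162, 152], [86, 68, 53], [151, 118, 78], [146, 114, 75], [141, 110, 71]]
[[84, 64, 49], [86, 70, 51], [86, 72, 53], [82, 81, 77], [167, 162, 155], [171, 162, 155], [169, 162, 153], [95, 90, 91], [101, 96, 95], [100, 94, 94], [100, 95, 97], [99, 97, 97], [102, 98, 98], [100, 96, 96], [100, 95, 96], [97, 95, 96], [101, 97, 97], [141, 135, 129], [171, 167, 158], [169, 164, 157], [143, 111, 74], [155, 122, 83], [146, 113, 78]]
((276.0, 227.49996948242188), (47.99999237060547, 78.99998474121094), -0.0)
((539.0026245117188, 208.78939819335938), (49.2082405090332, 91.07048034667969), 30.156360626220703)
```

apply_moves(commands=[[8.5, -2.25, 1.05, 1.0, 0], [8.5, -2.2, 1.05, 1.0, 0], [8.5, 0, 0, 3.0, 0], [8.5, 0, 0, 3.0, 0], [8.5, 0, 0, 2.5, 0], [8.5, 0, 0, 1.8, 0], [8.5, 0, 0, 1.5, 0], [8.5, 0, 0, 0, 0], [8.5, 0, 0, 0, 0]])

```text
time_s: 2.67
eef_pos: [538.5, 208.3, 20.1]
ee_rot: [-0.0, 0.497, 0.868, -0.0]
force: [0.2, 0.4, -0.7]
grip_width: 0.993
```

apply_moves(commands=[[4.0, 0, 0, 0, 0], [4.0, 0, 0, 0, 0], [4.0, 0, 0, 0, 0], [4.0, 0, 0, 0, 0], [4.0, 0, 0, 0, 0], [4.0, 0, 0, 0, 0], [4.0, 0, 0, 0, 0], [4.0, 0, 0, 0, 0]], squeeze=35)

```text
time_s: 3.33
eef_pos: [539.4, 208.5, 21.6]
ee_rot: [0.001, 0.498, 0.867, 0.001]
force: [-1.3, -0.1, 6.4]
grip_width: 0.577
```

```bash
python3 - <<'E'
from h import *
s=ctrl.sense();print(s['grip_width']*85,s['eef_pos'],s['force'],ctrl.tip_extent)
im=ctrl.capture('wrist');save(im,'w2')
E
```

```text
49.03534163261759 [539.37453611 208.47336177  21.62618729] [-1.30183983 -0.05554691  6.35436006] 11.0
```

View pics/w2.png

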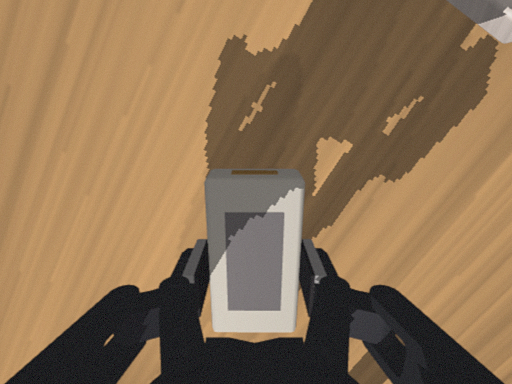

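apply_moves(commands=[[4.0, 0, 0, -1.5, 0], [4.0, 0, 0, -2.5, 0], [4.0, 0, 0, -3.0, 0.12], [4.0, 0, 0, -3.0, 0.12], [4.0, 0, 0, -3.0, 0.12], [4.0, 0, 0, -1.0, 0.12], [4.0, 0, 0, 0, 0.01], [4.0, -3.5, -0.3, 0, 0], [4.0, -3.5, -0.3, 0, 0], [4.0, -3.5, -0.3, 0, 0], [4.0, -3.5, -0.3, 0, 0], [4.0, -3.5, -0.3, 0, 0]])

```text
time_s: 4.38
eef_pos: [529.5, 31.4, 158.9]
ee_rot: [-0.001, 0.692, 0.722, -0.001]
force: [0.1, 0.4, -3.0]
grip_width: 0.571
```

apply_moves(commands=[[4.0, -3.5, -0.25, 0, 0], [4.0, -3.5, -0.25, 0, 0], [4.0, -3.5, -0.25, 0, 0], [4.0, -3.5, -0.25, 0, 0], [4.0, -3.5, -0.25, 0, 0], [4.0, -3.5, -0.25, 0, 0], [4.0, -3.5, -0.25, 0, 0], [4.0, -3.5, -0.3, 0, 0], [4.0, 0, 0, 0, 0], [4.0, 0, 0, 0, 0]])

```text
time_s: 5.22
eef_pos: [520.0, -248.9, 158.6]
ee_rot: [-0.001, 0.693, 0.721, -0.0]
force: [0.3, -0.3, -2.2]
grip_width: 0.568
```

```bash
python3 - <<'E'
from h import *
s=ctrl.sense();i=ctrl.camera_info('wrist');im=ctrl.capture('wrist')
save(im,'w3')
print(s['time_s'],s['grip_width'],s['eef_pos'],s['ee_rot'],s['joints'],s['force'])
np.savez('w3',im=im,**{k:np.array(v) for k,v in i.items()})
E
```

```text
5.2167 0.567803352734443 [ 520.01623816 -248.87254123  158.55758084] [-1.37451323e-03  6.93032538e-01  7.20904980e-01 -1.47139757e-04] [-6.49509547e-01  5.00409055e-01  1.45001916e+00  2.83539298e-05
  1.19392905e+00 -6.88940194e-01] [ 0.27709077 -0.26491073 -2.15160758]
```

View pics/w3.png

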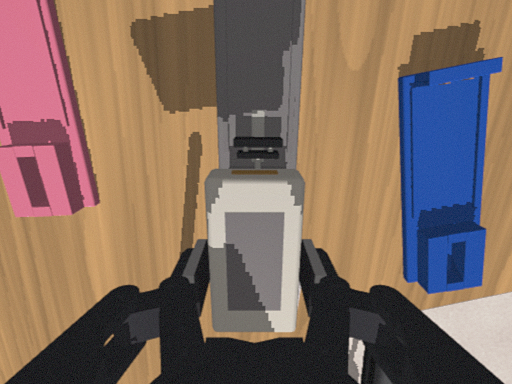

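```bash
python3 - <<'E'
from h import *
d=np.load('w3.npz');im=d['im'];i={k:d[k] for k in d if k!='im'}
save(im,'w3c',(200,0,320,170),3.5)
for z in (0,12,16,32,34):
    print(z,ray(i,[(215,60),(305,60),(220,140),(297,140),(236,139),(281,139)],z).round(1)[:,:2].tolist())
for r in (20,60,100,130): print(r,im[r,205:312].max(1).tolist())
E
```

```text
0 [[477.2, -129.8], [562.5, -126.6], [482.0, -204.7], [561.5, -201.6], [498.5, -203.1], [544.9, -201.3]]
12 [[478.9, -131.4], [560.6, -128.3], [483.4, -203.2], [559.6, -200.2], [499.2, -201.6], [543.7, -199.9]]
16 [[479.4, -131.9], [560.0, -128.8], [483.9, -202.7], [559.0, -199.8], [499.5, -201.1], [543.3, -199.4]]
32 [[481.6, -134.0], [557.5, -131.1], [485.8, -200.6], [556.5, -197.9], [500.5, -199.1], [541.8, -197.5]]
34 [[481.8, -134.3], [557.1, -131.4], [486.0, -200.4], [556.2, -197.6], [500.6, -198.9], [541.6, -197.3]]
20 [109, 107, 110, 106, 106, 104, 111, 108, 99, 80, 74, 77, 80, 77, 77, 76, 81, 73, 80, 80, 76, 75, 75, 77, 77, 80, 79, 77, 75, 74, 78, 76, 76, 81, 79, 78, 74, 75, 78, 74, 76, 79, 74, 74, 76, 79, 76, 74, 80, 74, 74, 76, 78, 76, 78, 75, 75, 74, 71, 78, 75, 79, 78, 75, 79, 77, 76, 76, 76, 75, 74, 75, 78, 75, 79, 78, 75, 77, 77, 76, 77, 76, 76, 72, 76, 79, 77, 67, 75, 77, 74, 74, 80, 76, 74, 104, 129, 126, 117, 133, 168, 185, 182, 181, 180, 177, 176]
60 [107, 107, 109, 103, 109, 108, 108, 109, 109, 104, 87, 71, 77, 77, 78, 78, 73, 78, 77, 79, 74, 78, 70, 80, 75, 79, 8
[... 628 characters left out ...]
 76, 77, 75, 73, 72, 74, 76, 75, 72, 76, 74, 74, 104, 128, 128, 123, 129, 129, 99, 100, 126, 126, 119, 127, 104, 108, 128, 123, 118, 116, 165, 199, 199, 196, 191, 183, 175, 172, 169, 174, 173, 177]
130 [192, 184, 188, 185, 186, 187, 187, 191, 195, 189, 191, 191, 153, 113, 123, 123, 124, 125, 123, 124, 124, 122, 109, 85, 104, 128, 125, 127, 125, 129, 105, 75, 78, 76, 71, 76, 77, 76, 75, 73, 78, 74, 79, 74, 72, 70, 82, 98, 99, 103, 105, 103, 100, 103, 105, 102, 98, 102, 100, 83, 73, 74, 75, 73, 77, 76, 71, 76, 75, 77, 78, 70, 76, 77, 72, 71, 107, 125, 124, 125, 126, 126, 107, 105, 125, 126, 122, 117, 117, 128, 124, 124, 114, 162, 198, 199, 196, 184, 184, 174, 176, 181, 183, 183, 177, 172, 167]
```

View pics/w3c.png

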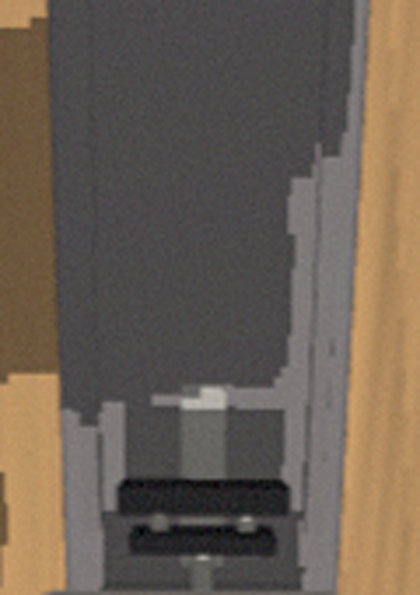

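```bash
python3 - <<'E'
from h import *
d=np.load('w3.npz');im=d['im'];i={k:d[k] for k in d if k!='im'}
T=i['camera_from_world'];print('cam',-T[:3,:3].T@T[:3,3])
hsv=cv2.cvtColor(im,cv2.COLOR_RGB2HSV)
sat=cv2.GaussianBlur(hsv[...,1],(3,3),0).astype(int)
L=[];R=[]
for r in range(2,150,3):
    row=sat[r]; 
    # saturation: wood high, grey low; threshold 60
    l=255
    while row[l]<70: l-=1
    q=255
    while row[q]<70: q+=1
    L.append((l+.5,r));R.append((q-.5,r))
L=np.array(L);R=np.array(R)
PL=ray(i,L+[0.5,0],12);PR=ray(i,R-[0,0],12)
def fit(P):
    k=np.ones(len(P),bool)
    for _ in range(4):
        c=np.polyfit(P[k,1],P[k,0],1); e=P[:,0]-np.polyval(c,P[:,1]); k=abs(e)<1.5
    return c,k.sum(),e[k].std()
cl,cr=fit(PL),fit(PR);print(cl,cr)
for y in (-80,-130,-187,-200): print(y,np.polyval(cl[0],y),np.polyval(cr[0],y))
# stop top: black pixels
m=np.zeros(im.shape[:2],np.uint8);m[132:165,222:296]=(im.max(2)<45)[132:165,222:296]
for c in cv2.findContours(m,cv2.RETR_EXTERNAL,cv2.CHAIN_APPROX_NONE)[0]:
    if cv2.contourArea(c)>40: print(cv2.boundingRect(c),cv2.minAreaRect(ray(i,c[:,0],32)[:,:2].astype(np.float32)))
E
```

```text
cam [ 516.51618086 -167.55937574  289.97951279]
(array([-3.08499782e-02,  4.75175373e+02]), np.int64(50), np.float64(0.2981465861220999)) (array([-3.18111169e-02,  5.53652924e+02]), np.int64(50), np.float64(0.2771755330481958))
-80 477.6433711738587 556.1978133905245
-130 479.1858700839992 557.7883692333653
-187 480.94431884155927 559.6016028942037
-200 481.3453685581958 560.0151474133423
(237, 150, 42, 9) ((520.7915649414062, -212.20663452148438), (38.34404373168945, 7.501705169677734), 2.2259974479675293)
(234, 137, 48, 10) ((520.3121337890625, -200.66165161132812), (43.50926208496094, 8.207111358642578), 2.223684549331665)
```

apply_moves(commands=[[4.0, 3.5, 0.1, 1.0, 0.008], [4.0, 3.5, 0.1, 1.0, 0], [4.0, 3.5, 0.1, 2.0, 0], [4.0, 0.4, 0.0, 2.0, 0], [4.0, 0, 0, 2.0, 0], [4.0, 0, 0, 0, 0], [4.0, 0, 0, 0, 0]])

```text
time_s: 5.85
eef_pos: [519.9, -137.6, 79.9]
ee_rot: [-0.001, 0.695, 0.719, -0.0]
force: [0.0, 0.6, -2.3]
grip_width: 0.573
```

```bash
python3 - <<'E'
from h import *
s=ctrl.sense();i=ctrl.camera_info('wrist');im=ctrl.capture('wrist')
save(im,'w4');save(im,'w4c',(180,90,350,345),2.3)
t=ctrl.capture('top');save(t,'top4',(270,140,440,230),4.6)
print(s['time_s'],s['grip_width'],s['eef_pos'],s['ee_rot'],s['force'])
np.savez('w4',im=im,**{k:np.array(v) for k,v in i.items()})
E
```

```text
5.85 0.572957482186914 [ 519.87143627 -137.56891816   79.87058451] [-1.04116929e-03  6.95195439e-01  7.18819960e-01 -2.87813550e-04] [ 0.01767152  0.57048307 -2.2959388 ]
```

View pics/w4c.png

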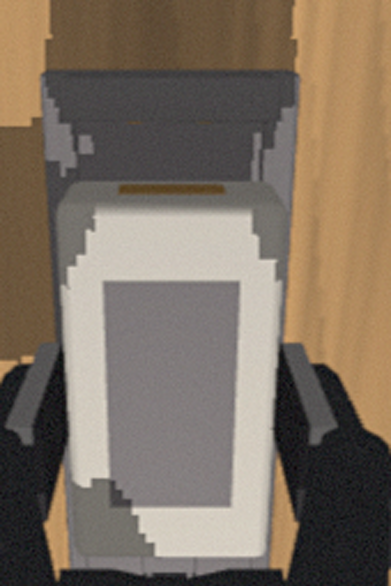

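View pics/w4.png

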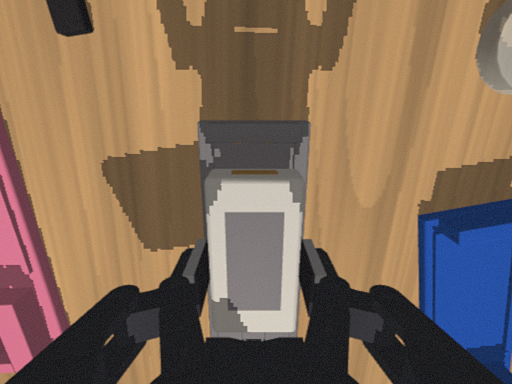

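```bash
python3 - <<'E'
from h import *
d=np.load('w4.npz');im=d['im'];i={k:d[k] for k in d if k!='im'}
T=i['camera_from_world'];print('cam',-T[:3,:3].T@T[:3,3])
save(im,'w4d',(190,110,320,185),6)
for c in (215,255,290): print(c,im[112:184,c].max(1).tolist())
for r in (121,123,143):
  for z in (0,12,36): print(r,z,ray(i,[(203,r),(255,r),(306,r)],z)[:,:2].round(1).tolist())
E
```

```text
cam [516.82444881 -56.1554049  211.21931913]
215 [107, 108, 108, 106, 108, 109, 109, 105, 82, 64, 65, 67, 77, 74, 77, 70, 73, 75, 77, 73, 70, 72, 72, 77, 75, 69, 75, 73, 69, 72, 68, 77, 70, 75, 68, 74, 88, 123, 125, 121, 125, 125, 127, 123, 115, 73, 71, 71, 76, 74, 72, 71, 72, 72, 76, 76, 77, 104, 105, 105, 104, 104, 106, 102, 105, 107, 110, 117, 117, 117, 117, 121]
255 [97, 93, 98, 96, 96, 93, 98, 98, 81, 62, 63, 68, 72, 75, 72, 69, 81, 73, 74, 73, 70, 76, 76, 71, 74, 70, 75, 74, 74, 71, 73, 70, 74, 73, 76, 75, 75, 75, 74, 71, 74, 75, 73, 74, 70, 68, 79, 74, 78, 73, 76, 75, 71, 75, 75, 69, 81, 95, 90, 86, 87, 91, 105, 106, 103, 110, 109, 120, 136, 157, 175, 187]
290 [104, 108, 106, 105, 107, 106, 107, 105, 83, 68, 65, 66, 74, 74, 72, 76, 73, 70, 69, 78, 74, 71, 75, 74, 71, 74, 72, 76, 73, 75, 71, 73, 73, 74, 70, 79, 106, 105, 106, 103, 108, 105, 110, 106, 102, 107, 104, 107, 128, 122, 130, 127, 125, 125, 125, 126, 121, 105, 99, 104, 106, 103, 105, 107, 104, 102, 112, 112, 117, 112, 117, 118]
121 0 [[479.1, -69.8], [517.4, -68.5], [555.0, -67.3]]
121 12 [[481.2, -69.0], [517.4, -67.8], [552.8, -66.7]]
121 36 [[485.5, -67.4], [517.3, -66.4], [548.5, -65.4]]
123 0 [[479.1, -71.2], [517.5, -69.9], [555.1, -68.7]]
123 12 [[481.2, -70.3], [517.4, -69.2], [552.9, -68.0]]
123 36 [[485.5, -68.6], [517.4, -67.6], [548.6, -66.6]]
143 0 [[478.7, -85.9], [518.0, -84.6], [556.5, -83.3]]
143 12 [[480.8, -84.2], [517.9, -83.0], [554.2, -81.8]]
143 36 [[485.2, -80.8], [517.8, -79.7], [549.7, -78.7]]
```

View pics/w4d.png

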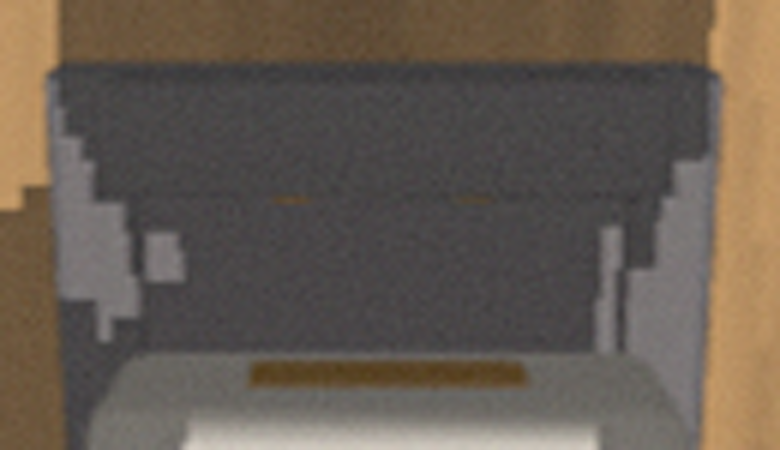

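View pics/top4.png

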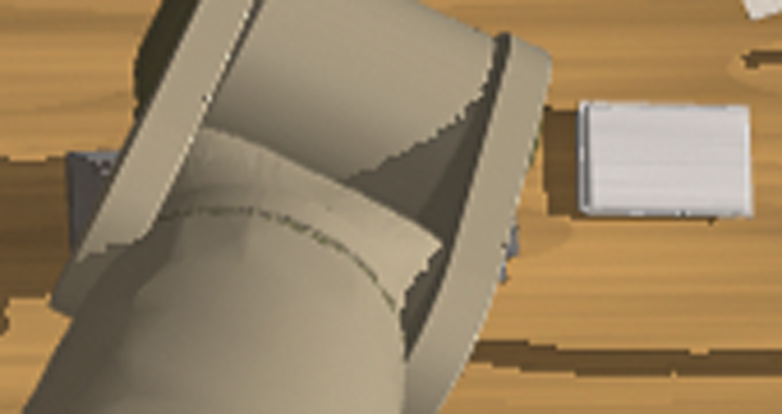

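```bash
python3 - <<'E'
from h import *
d=np.load('w4.npz');im=d['im'];i={k:d[k] for k in d if k!='im'}
for z in (58,82): print(z,ray(i,[(255,169),(255,180),(255,332),(207,260),(301,260),(209,310),(299,310),(206,200),(303,200)],z).round(1)[:,:2].tolist())
for r in (200,260): print(r,im[r,198:312].max(1).tolist())
E
```

```text
58 [[518.1, -91.3], [518.4, -97.7], [522.0, -207.2], [489.8, -151.0], [549.1, -149.0], [490.4, -189.6], [551.1, -187.5], [490.1, -110.8], [546.8, -108.9]]
82 [[517.9, -85.8], [518.1, -91.2], [521.2, -183.5], [494.0, -136.1], [544.1, -134.4], [494.5, -168.7], [545.7, -166.9], [494.3, -102.3], [542.1, -100.7]]
200 [111, 107, 112, 100, 79, 70, 76, 99, 113, 117, 117, 117, 116, 116, 118, 132, 145, 141, 139, 179, 208, 206, 205, 207, 202, 204, 204, 202, 205, 201, 204, 202, 205, 204, 203, 203, 206, 207, 204, 207, 207, 205, 205, 202, 203, 205, 202, 209, 207, 206, 203, 204, 205, 203, 203, 206, 204, 203, 204, 204, 203, 208, 202, 205, 203, 204, 202, 202, 204, 207, 203, 206, 205, 203, 201, 204, 206, 203, 206, 206, 205, 206, 203, 207, 200, 204, 203, 203, 206, 204, 203, 203, 204, 208, 172, 116, 112, 119, 118, 116, 118, 113, 115, 114, 113, 109, 108, 130, 180, 195, 196, 192, 188, 186]
260 [80, 51, 37, 17, 13, 28, 34, 35, 10, 31, 66, 145, 191, 196, 203, 211, 207, 208, 210, 209, 209, 207, 207, 204, 212, 207, 211, 199, 162, 123, 128, 131, 129, 130, 129, 131, 131, 126, 127, 127, 128, 132, 132, 127, 130, 132, 132, 129, 132, 127, 128, 127, 127, 130, 128, 130, 130, 131, 129, 132, 131, 125, 127, 130, 131, 126, 127, 131, 128, 129, 126, 129, 124, 128, 131, 130, 127, 128, 130, 131, 129, 127, 129, 123, 165, 201, 205, 209, 209, 207, 210, 207, 206, 212, 209, 208, 206, 212, 202, 195, 187, 142, 46, 28, 32, 17, 28, 22, 35, 31, 36, 51, 76, 90]
```

Wall inner face is at y≈-80, pad face at y≈-196 and the bank is centred at about (519,-137.5). I'll shift 0.7 mm and lower it.

apply_moves(commands=[[4.0, 0, -0.07, 1.2, 0], [4.0, 0, 0, 1.2, 0], [4.0, 0, 0, 1.0, 0], [4.0, 0, 0, 0.6, 0], [4.0, 0, 0, 0.4, 0], [4.0, 0, 0, 0.1, 0], [4.0, 0, 0, 0, 0]])

```text
time_s: 6.53
eef_pos: [519.8, -138.8, 35.5]
ee_rot: [0.0, 0.696, 0.718, 0.0]
force: [-0.3, 0.6, -2.2]
grip_width: 0.574
```

```bash
python3 - <<'E'
from h import *
s=ctrl.sense();im=ctrl.capture('wrist')
save(im,'w5')
t=ctrl.capture('scene');save(t,'s5',(120,130,300,250),4)
print(s['time_s'],s['grip_width'],s['eef_pos'],s['ee_rot'],s['force'])
E
```

```text
6.5333 0.5743881535955047 [ 519.75433239 -138.81155039   35.50160785] [1.44272747e-04 6.96040457e-01 7.18002549e-01 3.55896479e-05] [-0.26107897  0.59319399 -2.22753209]
```

View pics/w5.png

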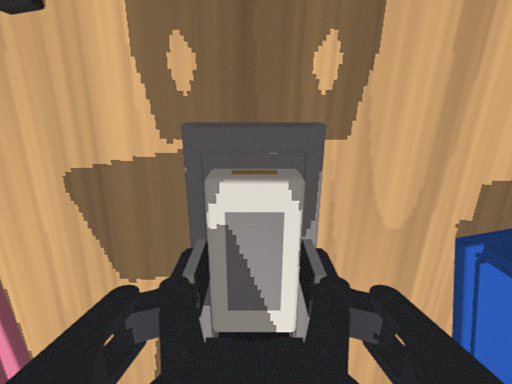

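View pics/s5.png

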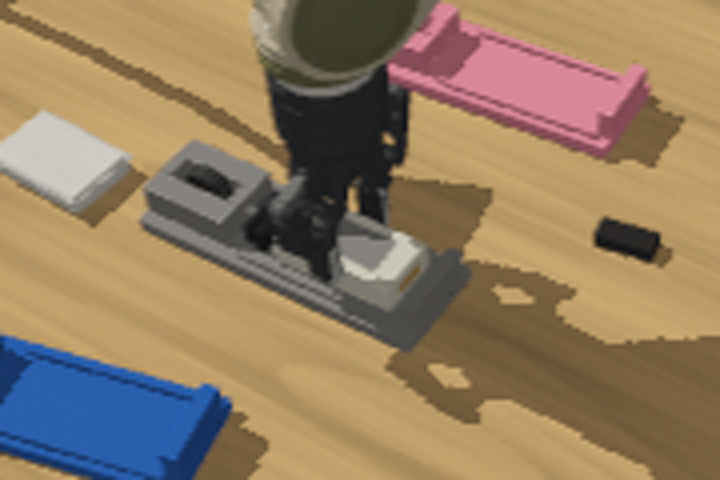

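Bank and tray are both centred on column ~254.5, and there is no contact yet. I'll lower it a little further.

apply_moves(commands=[[4.0, 0, 0, 0.1, 0], [4.0, 0, 0, 0.05, 0], [4.0, 0, 0, 0, 0]])

```text
time_s: 6.88
eef_pos: [519.6, -138.7, 33.9]
ee_rot: [0.0, 0.696, 0.718, 0.0]
force: [0.0, 0.1, -2.9]
grip_width: 0.574
```

apply_moves(commands=[[4.0, 0, 0, 0.06, 0], [4.0, 0, 0, 0, 0], [4.0, 0, 0, 0, 0]])

```text
time_s: 7.13
eef_pos: [519.7, -138.7, 33.7]
ee_rot: [0.0, 0.696, 0.718, 0.0]
force: [-2.3, 0.7, 5.1]
grip_width: 0.575
```

Contact at the expected height (5 N). Releasing.

apply_moves(commands=[[5.6, 0, 0, 0, 0], [6.2, 0, 0, 0, 0], [7.0, 0, 0, 0, 0], [7.5, 0, 0, 0, 0], [7.5, 0, 0, 0, 0], [7.5, 0, 0, 0, 0]])

```text
time_s: 7.63
eef_pos: [519.6, -138.7, 33.2]
ee_rot: [0.0, 0.696, 0.718, 0.0]
force: [-0.1, 0.5, -0.3]
grip_width: 0.878
```

apply_moves(commands=[[7.5, 0, 0, -1.5, 0], [7.5, 0, 0, -2.5, 0], [7.5, 0, 0, -3.0, 0], [7.5, 0, 0, -3.0, 0], [7.5, -3.0, 0, -2.0, 0], [7.5, -3.5, 0, 0, 0], [7.5, -3.5, 0, 0, 0], [3.0, 0, 0, 0, 0], [0.0, 0, 0, 0, 0], [0.0, 0, 0, 0, 0]])

```text
time_s: 8.47
eef_pos: [522.5, -238.2, 152.9]
ee_rot: [-0.0, 0.696, 0.718, 0.0]
force: [0.4, 0.4, 0.1]
grip_width: 0.463
```

```bash
python3 - <<'E'
from h import *
s=ctrl.sense();i=ctrl.camera_info('wrist');im=ctrl.capture('wrist')
save(im,'w6');save(im,'w6c',(190,0,330,240),2.5)
np.savez('w6',im=im,**{k:np.array(v) for k,v in i.items()})
print(s['time_s'],s['grip_width'],s['eef_pos'],s['ee_rot'],s['force'])
E
```

```text
8.4667 0.46299026690725614 [ 522.51843544 -238.20453261  152.90392565] [-4.34923749e-04  6.96111891e-01  7.17933175e-01  4.84242362e-05] [0.42063115 0.44653521 0.09302138]
```

View pics/w6.png

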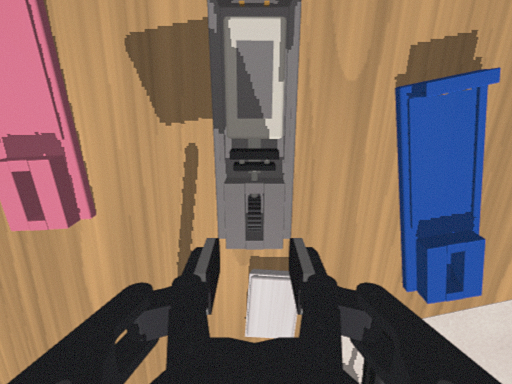

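The bank lies in the tray between the rails, at (255,75); the stop is at (255,157) and the wheel slot at (255,217). Next I measure the wheel, stop and bank.

```bash
python3 - <<'E'
from h import *
d=np.load('w6.npz');im=d['im'];i={k:d[k] for k in d if k!='im'}
save(im,'w6d',(205,0,305,255),2.3)
print(ray(i,[(225,183),(283,183),(226,247),(291,247),(254,194),(254,241)],34).round(1)[:,:2].tolist())
print('wheel@40',ray(i,[(254,217)],40).round(1))
m=np.zeros(im.shape[:2],np.uint8);m[145:175,222:290]=(im.max(2)<45)[145:175,222:290]
for c in cv2.findContours(m,cv2.RETR_EXTERNAL,cv2.CHAIN_APPROX_NONE)[0]:
    if cv2.contourArea(c)>40: print(cv2.boundingRect(c),cv2.minAreaRect(ray(i,c[:,0],32)[:,:2].astype(np.float32)))
print('bank',ray(i,[(224,100),(283,100),(229,18),(281,18),(224,138),(282,138)],36).round(1)[:,:2].tolist())
print('col',im[130:260,255].max(1).tolist())
E
```

```text
[[494.1, -228.5], [548.5, -226.8], [494.9, -295.9], [560.8, -293.9], [521.6, -238.5], [523.1, -288.2]]
wheel@40 [[ 522.3 -259.6   40. ]]
(234, 162, 41, 9) ((520.8355712890625, -211.90870666503906), (37.178157806396484, 7.543942928314209), 1.725890874862671)
(230, 148, 49, 11) ((520.473876953125, -199.84613037109375), (44.05080795288086, 9.152575492858887), 1.7247823476791382)
bank [[493.7, -154.9], [543.7, -153.4], [497.9, -94.4], [538.3, -93.2], [493.6, -186.7], [544.8, -185.1]]
col [120, 123, 119, 116, 121, 123, 118, 110, 103, 105, 100, 103, 100, 103, 101, 105, 105, 97, 63, 24, 15, 29, 39, 38, 33, 34, 40, 35, 43, 59, 101, 78, 28, 22, 20, 33, 33, 39, 38, 34, 77, 125, 100, 98, 99, 100, 97, 97, 97, 103, 95, 63, 70, 102, 126, 126, 124, 125, 125, 121, 125, 125, 120, 114, 98, 99, 94, 72, 41, 37, 35, 46, 42, 34, 28, 47, 54, 35, 27, 30, 66, 71, 26, 28, 48, 72, 78, 43, 45, 54, 78, 68, 45, 50, 79, 87, 46, 58, 80, 56, 55, 73, 67, 64, 67, 63, 64, 72, 62, 62, 85, 133, 129, 124, 130, 130, 128, 127, 129, 153, 190, 194, 194, 195, 192, 183, 112, 108, 110, 115]
```

View pics/w6d.png

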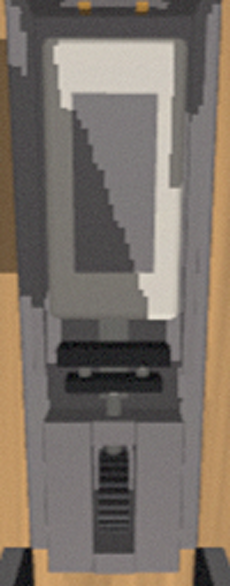

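apply_moves(commands=[[0.0, -1.6, 0, 1.0, 0], [0.0, -1.68, 0, 2.0, 0], [0.0, 0, 0, 2.0, 0], [0.0, 0, 0, 2.0, 0], [0.0, 0, 0, 1.5, 0], [0.0, 0, 0, 0.5, 0], [0.0, 0, 0, 0, 0], [0.0, 0, 0, 0, 0], [0.0, 0, 0, 0, 0]])

```text
time_s: 9.27
eef_pos: [524.3, -271.4, 64.4]
ee_rot: [0.001, 0.696, 0.718, 0.0]
force: [-0.4, 0.4, -0.7]
grip_width: -0.002
```

```bash
python3 - <<'E'
from h import *
s=ctrl.sense()
im=ctrl.capture('scene');save(im,'s7',(120,110,280,230),4.5)
print(s['time_s'],s['grip_width'],s['eef_pos'],s['ee_rot'],s['force'])
im=ctrl.capture('wrist');save(im,'w7')
E
```

```text
9.2667 -0.002387165880406256 [ 524.3261978  -271.41194287   64.44688036] [9.84732734e-04 6.95852709e-01 7.18183840e-01 9.73771629e-05] [-0.36698593  0.42351525 -0.68914582]
```

View pics/s7.png

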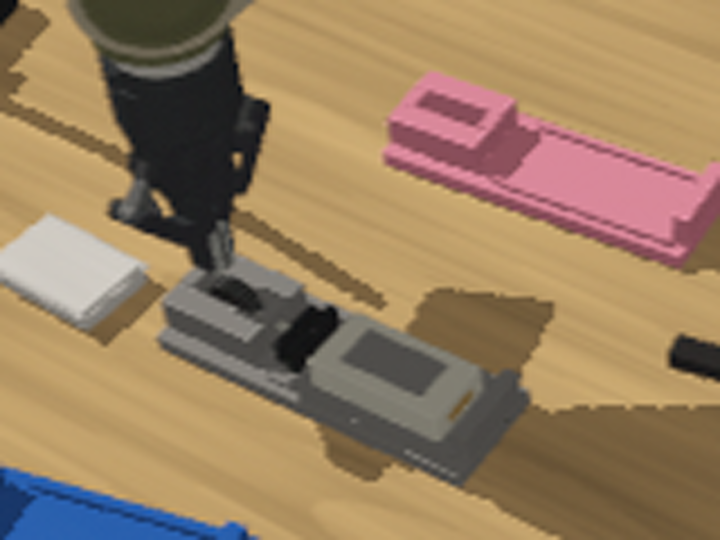

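View pics/w7.png

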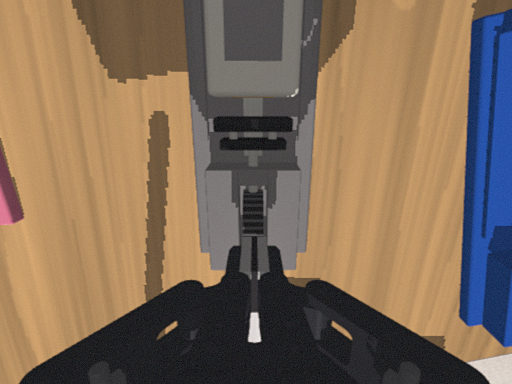

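apply_moves(commands=[[0.0, 0, -0.08, 0.3, 0], [0.0, 0, 0, 0.2, 0], [0.0, 0, 0, 0.1, 0], [0.0, 0, 0, 0, 0]])

```text
time_s: 9.7
eef_pos: [522.8, -271.4, 56.9]
ee_rot: [-0.0, 0.696, 0.718, -0.0]
force: [-0.0, 0.2, 0.3]
grip_width: 0.002
```

apply_moves(commands=[[0.0, 0, 0, 0.1, 0], [0.0, 0, 0, 0.1, 0], [0.0, 0, 0, 0, 0]])

```text
time_s: 9.95
eef_pos: [522.8, -271.4, 55.0]
ee_rot: [-0.0, 0.696, 0.718, -0.0]
force: [0.4, -0.4, -0.8]
grip_width: 0.001
```

apply_moves(commands=[[0.0, 0, 0, 0.1, 0], [0.0, 0, 0, 0, 0]])

```text
time_s: 10.12
eef_pos: [522.9, -271.4, 54.0]
ee_rot: [-0.0, 0.696, 0.718, -0.0]
force: [0.5, 0.6, -0.4]
grip_width: 0.005
```

apply_moves(commands=[[0.0, 0, 0, 0.1, 0], [0.0, 0, 0, 0, 0]])

```text
time_s: 10.28
eef_pos: [522.8, -271.4, 53.0]
ee_rot: [-0.0, 0.696, 0.718, -0.0]
force: [0.0, 1.1, 0.2]
grip_width: -0.003
```

apply_moves(commands=[[0.0, 0, 0, 0.1, 0], [0.0, 0, 0, 0, 0]])

```text
time_s: 10.45
eef_pos: [522.8, -271.4, 52.0]
ee_rot: [-0.0, 0.696, 0.718, -0.0]
force: [-0.1, -0.6, 0.3]
grip_width: 0.003
```

apply_moves(commands=[[0.0, 0, 0, 0.1, 0], [0.0, 0, 0, 0, 0]])

```text
time_s: 10.62
eef_pos: [523.0, -271.5, 51.8]
ee_rot: [0.0, 0.696, 0.718, 0.0]
force: [-2.0, 1.1, 4.4]
grip_width: -0.002
```

apply_moves(commands=[[0.0, 0, 0, 0.1, 0], [0.0, 0, 0, 0, 0]])

```text
time_s: 10.78
eef_pos: [523.1, -271.6, 51.5]
ee_rot: [0.0, 0.696, 0.718, -0.0]
force: [-3.9, 1.9, 11.9]
grip_width: -0.002
```

Contact felt at TCP z≈51.9, so the crown is about 7 mm above the housing. I'll ease to about 8 N and stroke.

apply_moves(commands=[[0.0, 0, 0, -0.06, 0], [0.0, 0, 0, 0, 0], [0.0, 0.2, 0, 0, 0], [0.0, 0.2, 0, 0, 0]])

```text
time_s: 11.12
eef_pos: [522.9, -268.3, 51.8]
ee_rot: [0.001, 0.696, 0.718, -0.0]
force: [-2.8, -1.3, 7.2]
grip_width: 0.002
```

apply_moves(commands=[[0.0, 0.25, 0, 0, 0], [0.0, 0.25, 0, 0, 0], [0.0, 0.25, 0, 0, 0], [0.0, 0.25, 0, 0, 0], [0.0, 0.2, 0, 0, 0], [0.0, 0, 0, 0, 0]])

```text
time_s: 11.62
eef_pos: [522.5, -255.9, 51.7]
ee_rot: [0.001, 0.696, 0.718, -0.0]
force: [-3.2, 0.3, 7.6]
grip_width: 0.0
```

```bash
python3 - <<'E'
from h import *
s=ctrl.sense()
i=ctrl.camera_info('wrist');im=ctrl.capture('wrist');save(im,'w8')
print(s['time_s'],s['eef_pos'],s['force'])
m=np.zeros(im.shape[:2],np.uint8);m[60:200,200:310]=(im.max(2)<45)[60:200,200:310]
for c in cv2.findContours(m,cv2.RETR_EXTERNAL,cv2.CHAIN_APPROX_NONE)[0]:
    if cv2.contourArea(c)>40: print(cv2.boundingRect(c),cv2.minAreaRect(ray(i,c[:,0],32)[:,:2].astype(np.float32)))
E
```

```text
11.6167 [ 522.54359609 -255.90011427   51.74972965] [-3.24457184  0.29806687  7.55919467]
(220, 149, 71, 14) ((520.6660766601562, -201.6467742919922), (38.51530838012695, 7.164775371551514), 1.7378350496292114)
(213, 128, 85, 16) ((520.3455200195312, -190.8843994140625), (44.97067642211914, 7.898987770080566), 1.7372937202453613)
```

View pics/w8.png

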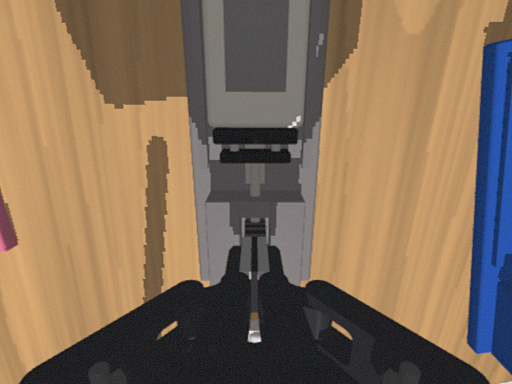

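The stop moved about 10 mm and its pad now touches the bank. Second stroke.

apply_moves(commands=[[0.0, 0, 0, -0.8, 0], [0.0, -0.8, 0, 0, 0], [0.0, -0.8, 0, 0, 0], [0.0, 0, 0, 0, 0], [0.0, 0, 0, 0.5, 0], [0.0, 0, 0, 0.3, 0], [0.0, 0, 0, 0, 0]])

```text
time_s: 12.25
eef_pos: [523.0, -272.2, 51.5]
ee_rot: [0.001, 0.696, 0.718, -0.0]
force: [-3.3, -2.0, 9.0]
grip_width: 0.001
```

apply_moves(commands=[[0.0, 0.2, 0, -0.01, 0], [0.0, 0.2, 0, 0, 0], [0.0, 0.2, 0, 0, 0], [0.0, 0.2, 0, 0, 0], [0.0, 0.2, 0, 0, 0], [0.0, 0.2, 0, 0, 0], [0.0, 0.2, 0, 0, 0], [0.0, 0, 0, 0, 0]])

```text
time_s: 12.92
eef_pos: [522.6, -258.0, 51.7]
ee_rot: [0.001, 0.696, 0.718, -0.001]
force: [-2.9, -1.7, 11.0]
grip_width: -0.001
```

```bash
cat > st.py <<'E'
from h import *
import sys
s=ctrl.sense()
i=ctrl.camera_info('wrist');im=ctrl.capture('wrist');save(im,sys.argv[1])
print(s['time_s'],s['eef_pos'],s['force'])
m=np.zeros(im.shape[:2],np.uint8);m[40:200,200:310]=(im.max(2)<45)[40:200,200:310]
for c in cv2.findContours(m,cv2.RETR_EXTERNAL,cv2.CHAIN_APPROX_NONE)[0]:
    if cv2.contourArea(c)>40: print(cv2.boundingRect(c),cv2.minAreaRect(ray(i,c[:,0],32)[:,:2].astype(np.float32)))
E
python3 st.py w9
```

```text
12.9167 [ 522.57824245 -258.02468158   51.72840471] [-2.86737715 -1.66861576 11.02676976]
(219, 130, 73, 13) ((520.3277587890625, -193.26370239257812), (38.50455093383789, 6.323451042175293), 1.7469393014907837)
(212, 111, 87, 15) ((520.0032348632812, -183.9796600341797), (45.17654037475586, 7.08684778213501), 1.7458182573318481)
```

View pics/w9.png

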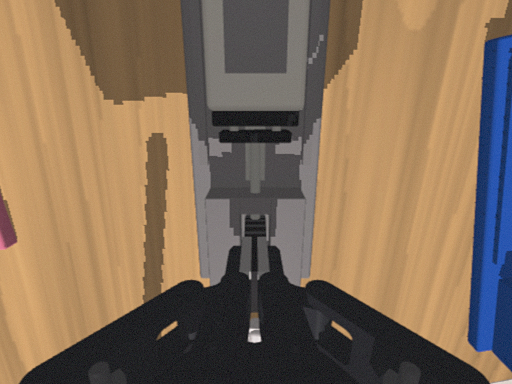

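Pad face is now about 5 mm short of its final place. Third stroke, about 8 mm with a slightly lighter press.

apply_moves(commands=[[0.0, 0, 0, -0.8, 0], [0.0, -0.7, 0, 0, 0], [0.0, -0.7, 0, 0, 0], [0.0, 0, 0, 0, 0], [0.0, 0, 0, 0.5, 0], [0.0, 0, 0, 0.27, 0], [0.0, 0, 0, 0, 0]])

```text
time_s: 13.55
eef_pos: [523.0, -272.1, 51.6]
ee_rot: [0.0, 0.696, 0.718, -0.0]
force: [-3.1, -2.7, 6.5]
grip_width: 0.005
```

apply_moves(commands=[[0.0, 0.2, 0, 0, 0], [0.0, 0.2, 0, 0, 0], [0.0, 0.2, 0, 0, 0], [0.0, 0.2, 0, 0, 0], [0.0, 0, 0, 0, 0]])

```text
time_s: 13.97
eef_pos: [522.7, -263.9, 51.8]
ee_rot: [0.001, 0.696, 0.718, -0.0]
force: [-3.1, -1.9, 9.6]
grip_width: 0.003
```

```bash
python3 st.py w10
```

```text
13.9667 [ 522.69545125 -263.88331065   51.76862901] [-3.06572266 -1.86834325  9.60584098]
(218, 110, 74, 12) ((519.9594116210938, -188.58639526367188), (38.32811737060547, 5.540114402770996), 1.7455062866210938)
(211, 88, 89, 16) ((519.8348388671875, -178.74313354492188), (45.22649383544922, 7.232827186584473), 1.7437148094177246)
```

View pics/w10.png

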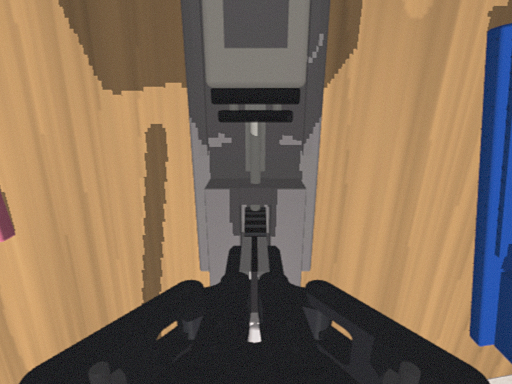

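apply_moves(commands=[[0.0, 0.2, 0, -0.02, 0], [0.0, 0.2, 0, 0, 0], [0.0, 0, 0, 0, 0]])

```text
time_s: 14.27
eef_pos: [522.6, -260.0, 51.8]
ee_rot: [0.001, 0.696, 0.718, -0.001]
force: [-2.1, -1.7, 6.2]
grip_width: 0.0
```

```bash
python3 st.py w11
```

```text
14.2667 [ 522.57098466 -259.99100527   51.7990115 ] [-2.1476112  -1.71846786  6.21896606]
(219, 113, 73, 12) ((520.0725708007812, -186.2033233642578), (38.015472412109375, 5.577632904052734), 1.7429299354553223)
(212, 96, 88, 16) ((519.982666015625, -178.73472595214844), (45.00335693359375, 7.359879493713379), 1.7410911321640015)
```

View pics/w11.png

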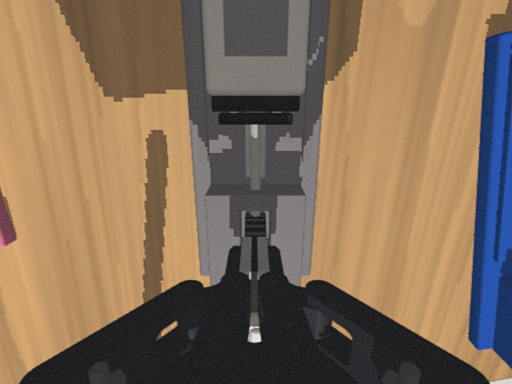

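The pad stopped while the carrier gained 2.4 mm, so the bank is at the wall. A touch more, then lift and check.

apply_moves(commands=[[0.0, 0.15, 0, 0, 0], [0.0, 0, 0, 0, 0], [0.0, 0, 0, 0, 0], [0.0, 0, 0, -0.5, 0], [0.0, 0, 0, -1.5, 0], [0.0, 0, 0, -3.0, 0], [0.0, 0, 0, -3.0, 0], [0.0, 0, 0, -2.0, 0], [0.0, 0, 0, 0, 0]])

```text
time_s: 15.07
eef_pos: [523.9, -258.6, 155.5]
ee_rot: [0.003, 0.696, 0.718, 0.001]
force: [0.3, -0.4, -0.0]
grip_width: 0.004
```

```bash
python3 st.py w12; python3 - <<'E'
from h import *
im=ctrl.capture('scene');save(im,'s12',(120,110,280,230),4.5)
im=cv2.cvtColor(cv2.imread('pics/w12.png'),cv2.COLOR_BGR2RGB); save(im,'w12c',(200,0,310,230),2.6)
E
```

```text
15.0667 [ 523.88433613 -258.6025125   155.53156055] [ 0.30484414 -0.35250735 -0.02046481]
(231, 112, 43, 6) ((519.7876586914062, -187.21722412109375), (37.1479606628418, 4.239151954650879), 1.7263236045837402)
(227, 100, 51, 9) ((519.5533447265625, -178.43202209472656), (43.75978088378906, 6.626765727996826), 1.7342138290405273)
```

View pics/w12c.png

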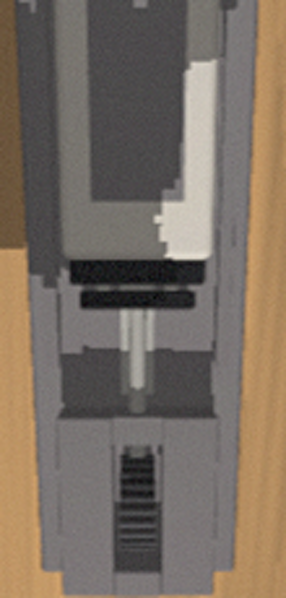

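View pics/s12.png

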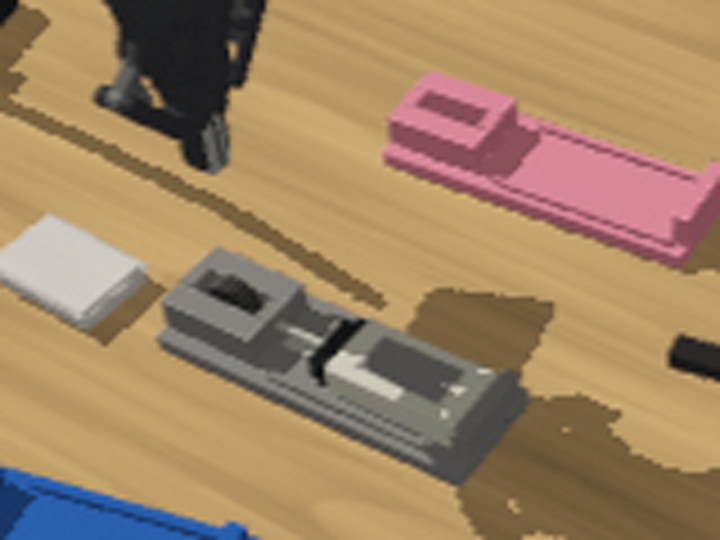

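```bash
python3 - <<'E'
from h import *
i=ctrl.camera_info('wrist');im=cv2.imread('pics/w12.png')
print(im[92:125,245].max(1).tolist())
d=np.load('w6.npz');i6={k:d[k] for k in d if k!='im'}
print(d['im'][140:178,244].max(1).tolist())
for r in (99.5,107,110,118): print(r,ray(i,[(250,r)],32)[0].round(1))
for r in (147.5,159,161,171): print(r,ray(i6,[(250,r)],32)[0].round(1))
E
```

```text
[119, 118, 121, 119, 119, 110, 111, 97, 29, 29, 23, 30, 26, 24, 26, 27, 36, 53, 73, 63, 27, 28, 31, 35, 28, 28, 54, 102, 121, 122, 119, 127, 121]
[75, 74, 72, 73, 73, 78, 77, 75, 42, 27, 31, 40, 39, 33, 34, 37, 42, 41, 39, 60, 84, 79, 74, 46, 26, 25, 40, 41, 34, 41, 41, 66, 80, 73, 71, 76, 75, 68]
99.5 [ 515.7 -173.4   32. ]
107 [ 515.8 -179.5   32. ]
110 [ 515.9 -181.9   32. ]
118 [ 516.1 -188.6   32. ]
147.5 [ 516.7 -194.9   32. ]
159 [ 517.  -205.5   32. ]
161 [ 517.  -207.3   32. ]
171 [ 517.3 -216.7   32. ]
```

apply_moves(commands=[[0.0, -3.0, 0, -2.0, 0], [0.0, -3.0, 0, -2.0, 0], [0.0, -2.0, 0, -2.0, 0], [0.0, 0, 0, -2.0, 0], [0.0, 0, 0, 0, 0], [0.0, 0, 0, 0, 0]])

```text
time_s: 15.67
eef_pos: [524.9, -337.7, 230.1]
ee_rot: [-0.001, 0.696, 0.718, 0.0]
force: [0.4, 0.3, -1.0]
grip_width: -0.002
```

```bash
python3 - <<'E'
from h import *
s=ctrl.sense();print(s['time_s'],s['eef_pos'],s['force'])
i=ctrl.camera_info('wrist');im=ctrl.capture('wrist');save(im,'w13')
u=proj(i,[[518,-127,36],[517,-80,36],[519,-174,32]]);print(u)
r=int(u[0,1]);save(im,'w13c',(195,max(0,r-90),315,r+110),4 if r>0 else 3)
t=ctrl.capture('top');save(t,'top13')
E
```

```text
15.6667 [ 524.8718919  -337.72401837  230.10537311] [ 0.35846146  0.33140326 -1.00385986]
[[254.49144015 -37.53934819]
 [254.96495385 -99.95125734]
 [254.0724593   19.46867632]]
```

View pics/w13.png

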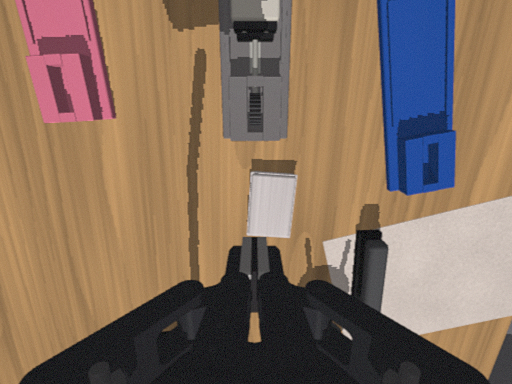

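View pics/w13c.png

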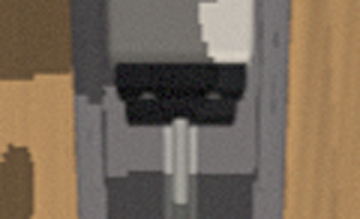

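View pics/top13.png

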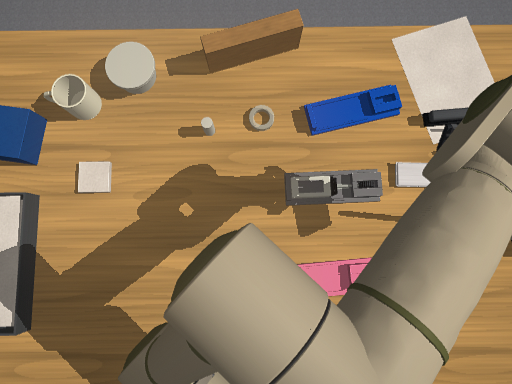

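The move took the tool away from the tray, but the top view now shows the tray clear and the other things in place. I'll zoom in on the wall end.

```bash
python3 - <<'E'
from h import *
i=ctrl.camera_info('top')
im=cv2.cvtColor(cv2.imread('pics/top13.png'),cv2.COLOR_BGR2RGB);save(im,'top13c',(275,160,395,215),6.5)
print(proj(i,[[517,-80,36],[517,-68,36],[520,-175,36]]))
print(im[182,282:350].max(1).tolist(),im[192,282:345].max(1).tolist())
E
```

```text
[[290.32706035 186.97202487]
 [285.30465529 187.0299484 ]
 [330.05025828 185.2707374 ]]
[106, 109, 84, 61, 78, 77, 77, 76, 78, 116, 119, 118, 119, 119, 119, 122, 75, 75, 75, 75, 76, 74, 75, 74, 74, 74, 73, 74, 73, 73, 72, 73, 74, 72, 73, 73, 72, 73, 74, 72, 66, 98, 212, 212, 199, 203, 117, 115, 47, 29, 31, 42, 28, 27, 51, 121, 119, 119, 121, 69, 67, 68, 68, 68, 68, 68, 69, 70] [96, 96, 98, 68, 71, 79, 77, 76, 75, 92, 121, 120, 120, 119, 119, 120, 111, 80, 79, 80, 79, 79, 81, 83, 82, 82, 81, 82, 91, 92, 91, 90, 91, 88, 100, 100, 100, 101, 101, 100, 109, 109, 118, 116, 117, 117, 118, 119, 122, 38, 28, 31, 25, 29, 24, 65, 122, 121, 123, 125, 70, 68, 69]
```

View pics/top13c.png

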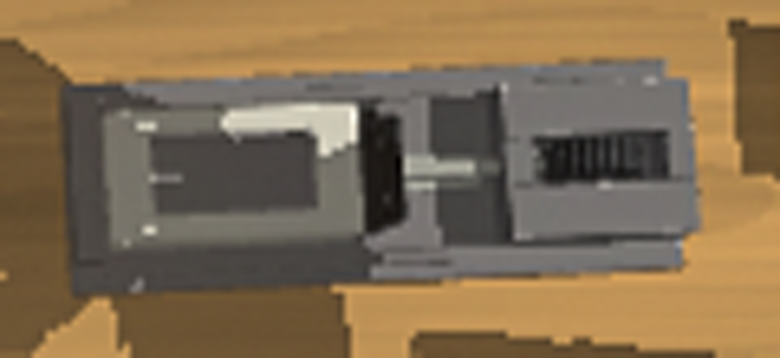

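```bash
python3 -c "
from rig import ctrl
print(ctrl.finish_job(), ctrl.sense()['time_s'])"
```

```text
the job is handed in; nothing more can be done
the job is handed in; nothing more can be done
```

The power bank is in the grey tray, pushed up against the end wall by the stop, and the job is handed in at about 16 s. No verdict was reported.

**What I did:** I picked the bank across its width, set it down between the rails and let go. I felt the wheel's crown about 7 mm above the housing. I then rolled it in two full strokes and one shorter one, pressing with about 6 to 11 N (12 N for a moment while feeling for the crown). I stopped once the pad had stopped moving and the carrier was still gaining on it.

**Last checks:**
- **Position:** the top view shows no gap between the bank and the end wall (about 1 px, or 2 mm, uncertainty). The bank sits centred and straight between the rails.
- **Stop:** the pad is touching the bank's other end and looks pushed in by about 3 to 4 mm. That would be about 2.5 N of push. I judged this from the pictures; the contact force itself was not measured.
- **Surroundings:** the tape, glue stick, note pad and mint tin are where they were. The eraser was hidden by the arm in the last top view, but the scene view after the last stroke showed it in place. The gripper is clear of everything.

**What disagreed:**
- The wrist camera and the tool position differed by about 0.7 mm sideways, and the two cameras by up to 3 mm; neither affected the placing.
- A last move meant to bring the wrist camera over the wall went the other way, away from the tray. I used the top view for that check instead.

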